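# Clamp a power-supply case, feel whether its lid is caught, and hold the lid open

## Robot

A 6-joint arm with a two-finger parallel gripper is mounted at the origin on the work surface. World frame = base frame: x ahead of the robot, y to its left, z up, the work surface at z = 0. Lengths are in m, angles in rad, forces in N, time in s.
With the tool pointing down it reaches from about 0.275 to 0.825 m from the base axis. Payload 4.9 kg.
Tool frame: the origin (TCP) lies midway between the tips of the shut fingers; the grasp point (between the pads) lies 19 mm behind it (bot.grip_depth is the distance from the TCP to the grasp point, in m); z points along the fingers, y is the line along which they close (so a half turn about z gives the same grasp; the last joint's range is limited). The gripper opens to 85 mm and grips with 20 to 120 N. Pads are 22 mm wide; open, the fingers measure 114 mm over their backs; the gripper's body (76 mm by 85 mm) begins 54 mm behind the grasp point. The pads swing forward as they close: fully open they stand 13 mm farther back than shut.
Start: joints at [-1.428, 0.326, -0.193, 1.052, 0, 1.437], TCP at [0.15, -0.529, 0.231] pointing down, gripper open.
Joint ranges: [-2.65, 2.65], [-0.97, 1.79], [-1.3, 1.35], [-1.93, 2.1], [-1.47, 1.37], [-3.14, 3.14]. Speed limits (rad/s): [2.57, 2.57, 3.14, 3.14, 3.14, 3.14].

## Interface

Orientations are given as a unit quaternion [w, x, y, z].
In Python, from cell import bot gives the robot as it stands. Calls block until the motion is done:
- bot.move_pose(position, orientation): joint-space move of the TCP to a pose.
- bot.move_linear(position, speed=0.15, rotation=None, until_force=None): straight line of the TCP; rotation=None keeps the orientation; speed is the mean speed in m/s. With until_force (N) it stops when the force on the tool has changed by that much, and returns True; else False.
- bot.goto_joints(angles): joint-space move.
- bot.set_gripper(opening, grasp_force=None): opening from 0.0 (shut) to 1.0 (fully open); grasp_force is the grip in N (None keeps the last); returns when the fingers have stopped.
- bot.wait(seconds).
- bot.solve_ik(position, orientation): joint angles nearest the present ones, or None.
- bot.camera(name): name is "scene" or "top"; returns the picture (400x640x3 uint8, red, green, blue); there is no depth.
- bot.calibration(name): a dict with "mtx" (3x3 intrinsics, pixels), "extrinsics" (4x4, takes a point from world to camera coordinates). Camera axes: x right, y down, z forward; pixel columns grow to the right and rows downward; lengths in m; the calibration is good to about 2 mm. A picture is of the moment at which its call begins. calibration takes no time and is no camera call.
A pose or a line that the arm cannot do raises bot.PlanningError and nothing moves.
- bot.close_job(): hands the job in; it is judged then, once.
Trained networks look in the newest picture that a camera, given by its name, has taken for a name from the list of things; names that differ only in an ending like _2 or _b are one class to them, and where a whole thing is asked for, a point or a joint stands for the part that bears it (a point fixed in the world has none). Each returns a list of dicts, best first, with "confidence" (0 to 1); they miss things now and then, are a little off and sometimes report something else, mostly with a low value. They report only what shows in the picture. A call takes as long as a camera call. They do not tell look-alikes from the thing itself.
- bot.search_frame(camera, thing): "bbox" ([left, top, width, height] in pixels, round what is visible of it).
Readings, each from a call of its own:
- bot.read_clock(): time.
- bot.read_joint_positions(): joint angles.
- bot.read_joint_vel(): joint speeds.
- bot.read_joint_efforts(): joint torques, N m.
- bot.read_position(): TCP position.
- bot.read_tool_rot(): TCP orientation.
- bot.read_ft_force(): force on the tool from outside, world axes, zero at the start.
- bot.read_moment(): the same for the moment, N m.
- bot.read_gripper_width(): opening from 0.0 (shut) to 1.0 (fully open).
- bot.read_finger_force(): force on a finger pad.
Only numpy, scipy, OpenCV 4.12 (cv2) and the standard library are available. Lean on these libraries where they do the work, as an engineer would, in place of code of your own. Each camera call takes 0.05 s, during which the arm holds its last target. There are 200 camera calls.

## Task

Crank the vise handle until the jaw clamps the power-supply case tight. Then pull up on the lid's round knob to feel whether its quarter-turn fastener has caught (nothing shows it from outside); if it has, give the knob a quarter turn to free it, and swing the lid up at least 35 degrees. Finish while still holding the lid open with the gripper, the case tight and seated in the vise, and the loose adapters and the screwdriver undisturbed.

Things in the scene. Friction and masses are not known exactly. Their poses are not given: they have to be found in the camera images.
- vise: fixed dark blue machine vise, 100 mm wide steel jaws, on a green-topped riser 65 mm high, 280 x 285 mm. Origin on the bench under the vise, z up; y runs along the screw from the crank end (-y) to the fixed jaw, x across it. Fixed jaw's face at y = 34 mm; bed under the case 103 mm up, jaw tops 133. The crank overhangs: riser edge at y = -105 mm, screw bearing's face at y = -112, its top 109 up
- crank_axis (a point): point on the crank's axis of rotation (which is the y axis of the vise), level with the middle of the crank handle, 89 mm above the bench; axes as the vise's
- crank_grip (a point): centre of the crank's orange handle, a cylinder 16 mm thick and 48 mm long that lies parallel to the vise's y axis and spins freely on its pin, 38 mm from crank_axis; clear on all sides except the crank arm 28 mm to its +y side. This point goes round with the crank
- crank_turn (a joint): crank angle, rad: 0 with the handle straight above the axis, growing clockwise as seen from the handle's end (from above towards the vise's +x side, then down). Growing closes the vise, 4 mm a turn; it stays where it is left (drag about 3 N at the handle). It ends at 11.5, where the case is fully tight
- jaw_travel (a joint): travel of the sliding jaw towards the fixed jaw, m, driven by the crank. The opening is 70 mm less this travel, so both jaws touch the 64 mm wide case at 0.006, about 9.4 rad of crank; the reading then hardly grows, while each further 0.16 rad of crank adds about 8 N of clamping force
- jaw: sliding steel-faced jaw of the vise, on the crank's side of the case
- case: loose power-supply case, an ivory plastic tub 120 x 64 x 62 mm (x, y, z), 0.6 to 0.9 kg with its lid, standing loose between the jaws on the vise bed. Origin at the centre of its underside, z up; its axes lie nearly along the vise's
- lid: grey hinged lid, a plate 124 x 67 x 6 mm. Origin on the hinge line, at the middle of the case's -x upper edge (62 mm above its underside, 60 mm to -x of its centre). The hinge runs along y; the shut lid reaches along +x. It has no stay and falls shut when let go; lifting it by the knob takes about 1.5 N
- lid_hinge (a joint): lid angle, rad: 0 shut, grows as the lid's +x end rises, stop at 1.2. With the fastener caught the lid still has play of about 0.025 (2.5 mm at the knob)
- lid_knob (a point): centre of the gripping part (28 mm thick, 23 mm tall) of the lid's black knurled round knob, 98 mm from the hinge line and 21 mm above the lid's upper face; the knob's top is 11 mm higher. Axes as the lid's (they do not turn with the knob); the knob turns about z
- adapter_riser_mid (a point): centre of a loose ivory plug-in adapter, 58 x 42 x 32 mm, on the riser beyond the fixed jaw (leave alone)
- adapter_bench_mid (a point): centre of a loose ivory plug-in adapter, 58 x 42 x 32 mm, on the bench to the right of the riser (leave alone)
- screwdriver_grip (a point): grip of a loose screwdriver lying on the bench to the left of the riser (leave alone)
- fastener_bar (a point): middle of the fastener's two-ended cross bar, on the knob's axis 10 mm under the lid, hidden while shut (axes as the lid's). The knob turns endlessly either way and clicks every quarter turn (about 0.05 N m): each click changes caught to free or free to caught. It starts on a click, caught or free; it passes within about 20 degrees of a free click
There are look-alikes about, which are no part of the job. Of the things that look like the case, the largest one is meant.

How it is judged:
By the outcome, as a careful person would: the job done as asked, in the order asked, and still so for the second after the job is handed in, while the arm keeps its last pose, push and grip.
It also fails if it takes over 64 s, if anything falls off the work surface, if the arm or the gripper's body presses on something with over 40 N, if the wrist force passes 120 N, or if a joint passes its speed limit or range.

## Working session

There is one attempt and no reset: what is moved stays moved. The work goes in short steps, each a Python script; the robot and the scene stay as the last script left them, time stands still between calls to the robot, and variables do not carry over. Pictures are saved under pics/ and viewed, at most 10 in all, crops included, and the job is handed in when it is done.

```bash
mkdir -p pics; ls; python3 - <<'E'
from cell import bot
import cv2, numpy as np
for c in ("scene","top"):
    im=bot.camera(c); cv2.imwrite(f"pics/{c}0.png",cv2.cvtColor(im,cv2.COLOR_RGB2BGR))
    k=bot.calibration(c); print(c,k["mtx"].round(1).tolist(),k["extrinsics"].round(4).tolist())
    for t in ["vise","crank_grip","jaw","case","lid","lid_knob","adapter_riser_mid","adapter_bench_mid","screwdriver_grip"]:
        print(t,[(np.round(d["bbox"]).tolist(),round(d["confidence"],2)) for d in bot.search_frame(c,t)][:4])
print(bot.read_clock(),bot.read_tool_rot())
E
```

```text
pics
scene [[395.7, 0.0, 322.3], [0.0, 395.7, 199.9], [0.0, 0.0, 1.0]] [[0.1989, 0.98, 0.0084, -0.124], [0.7685, -0.1506, -0.6219, -0.3682], [-0.6082, 0.1302, -0.783, 1.4837], [0.0, 0.0, 0.0, 1.0]]
vise [([267.0, 156.0, 144.0, 107.0], 0.89)]
crank_grip [([269.0, 201.0, 20.0, 24.0], 0.74), ([438.0, 164.0, 13.0, 51.0], 0.64), ([268.0, 160.0, 138.0, 101.0], 0.24)]
jaw [([305.0, 180.0, 20.0, 32.0], 0.86)]
case [([315.0, 162.0, 35.0, 51.0], 0.72), ([246.0, 166.0, 28.0, 26.0], 0.59), ([261.0, 273.0, 35.0, 40.0], 0.55)]
lid [([314.0, 155.0, 36.0, 43.0], 0.88), ([243.0, 164.0, 31.0, 20.0], 0.83), ([263.0, 273.0, 32.0, 29.0], 0.68), ([437.0, 163.0, 14.0, 51.0], 0.54)]
lid_knob [([255.0, 272.0, 39.0, 31.0], 0.91), ([242.0, 164.0, 32.0, 22.0], 0.72), ([315.0, 158.0, 34.0, 38.0], 0.62), ([373.0, 192.0, 20.0, 23.0], 0.62)]
adapter_riser_mid [([371.0, 194.0, 21.0, 21.0], 0.68)]
adapter_bench_mid [([186.0, 222.0, 22.0, 26.0], 0.64)]
screwdriver_grip [([437.0, 160.0, 16.0, 57.0], 0.51)]
top [[424.1, 0.0, 320.1], [0.0, 424.1, 188.1], [0.0, 0.0, 1.0]] [[0.015, -0.9998, 0.0097, 0.0146], [-0.9909, -0.01
[... 268 characters left out ...]
42.0], 0.33), ([258.0, 158.0, 114.0, 91.0], 0.31)]
case [([302.0, 176.0, 28.0, 46.0], 0.91), ([359.0, 128.0, 25.0, 24.0], 0.83), ([361.0, 240.0, 30.0, 31.0], 0.58)]
lid [([362.0, 243.0, 27.0, 25.0], 0.82), ([361.0, 128.0, 28.0, 22.0], 0.75), ([306.0, 180.0, 21.0, 40.0], 0.66), ([256.0, 159.0, 115.0, 90.0], 0.39)]
lid_knob [([303.0, 180.0, 26.0, 40.0], 0.93), ([360.0, 123.0, 24.0, 27.0], 0.89), ([364.0, 244.0, 28.0, 25.0], 0.54)]
adapter_riser_mid [([267.0, 174.0, 14.0, 21.0], 0.57)]
adapter_bench_mid [([424.0, 193.0, 18.0, 24.0], 0.5)]
screwdriver_grip [([193.0, 182.0, 20.0, 52.0], 0.63), ([304.0, 177.0, 25.0, 43.0], 0.3)]
1.0 [-6.90841670e-06  9.90437018e-01  1.37965624e-01  6.57528957e-06]
```

View pics/scene0.png

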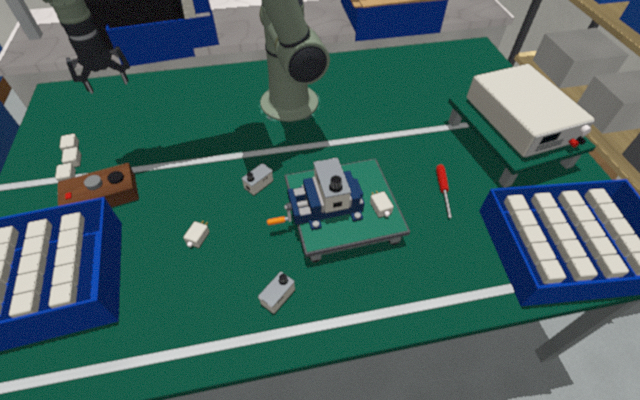

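View pics/top0.png

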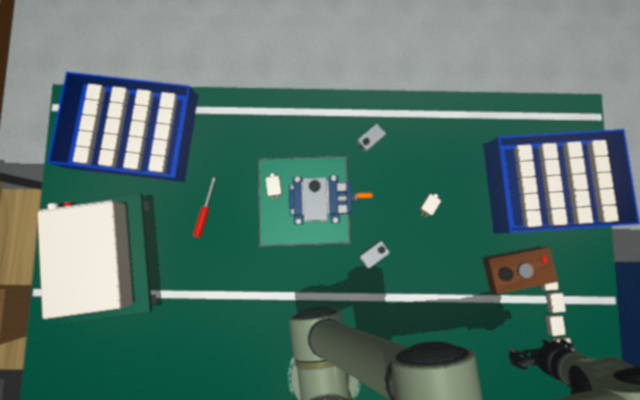

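The scene view shows the vise at about (325,195), its orange crank grip at (278,221) and the black knob at (336,184). In the top view the vise is at (318,200), the crank grip at (363,196) and the knob at (314,185). The crank points to world -y and the hinge is on the robot's side.

```bash
python3 - <<'E'
import cv2, numpy as np
a=cv2.imread("pics/scene0.png")[150:265,260:420]; b=cv2.imread("pics/top0.png")[150:250,250:390]
A=cv2.resize(a,None,fx=4,fy=4,interpolation=cv2.INTER_CUBIC)[:, :640]; 
A=cv2.resize(a,(400,288),interpolation=cv2.INTER_CUBIC);
A=cv2.resize(a,(480,345),interpolation=cv2.INTER_CUBIC);
cv2.imwrite("pics/c1.png",cv2.resize(a,(800,575),interpolation=cv2.INTER_CUBIC))
cv2.imwrite("pics/c2.png",cv2.resize(b,(800,571),interpolation=cv2.INTER_CUBIC))
E
```

```text
(no output)
```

View pics/c1.png

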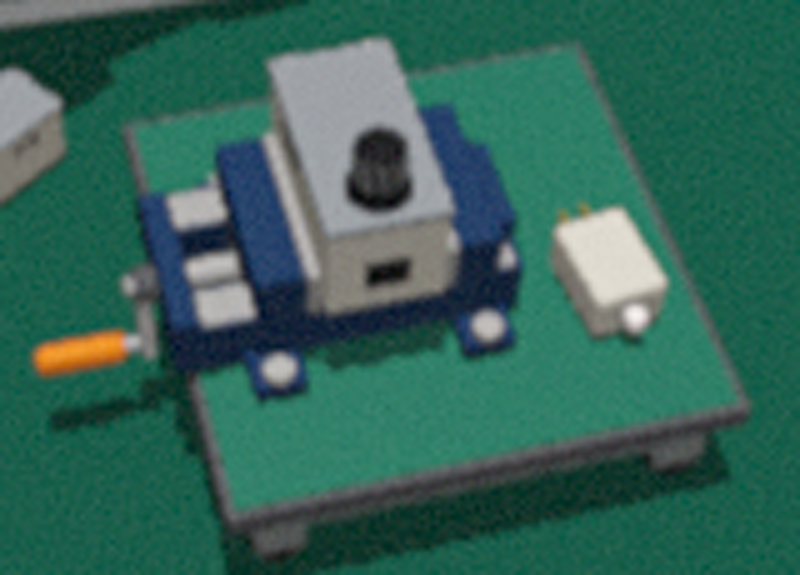

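View pics/c2.png

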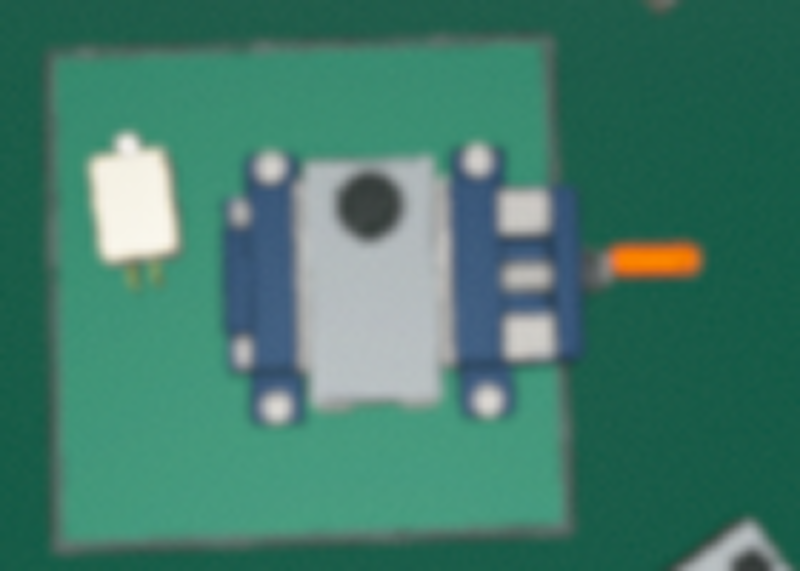

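The crops show the riser corners, knob and orange crank grip clearly (the positions are used in the script below). The crank handle is on the far side (+x), low in the view. I'll triangulate these points.

```bash
cat > vis.py <<'E'
from cell import bot
import cv2, numpy as np
def P(c):
    k=bot.calibration(c); return k["mtx"]@k["extrinsics"][:3]
def tri(s,t):
    X=cv2.triangulatePoints(P("scene"),P("top"),np.array(s,float).reshape(2,1),np.array(t,float).reshape(2,1)); return (X[:3]/X[3]).ravel()
def proj(c,X):
    p=P(c)@np.append(X,1); return p[:2]/p[2]
def orange(im):
    h=cv2.cvtColor(im,cv2.COLOR_RGB2HSV); m=cv2.inRange(h,(8,170,120),(22,255,255))
    x0,y0,x1,y1=230,150,420,260; n=np.zeros_like(m); n[y0:y1,x0:x1]=m[y0:y1,x0:x1]
    M=cv2.moments(n,True); c=np.array([M["m10"],M["m01"]])/M["m00"]
    return c,M["m00"]
E
python3 - <<'E'
from vis import *
ld=lambda n:cv2.cvtColor(cv2.imread(f"pics/{n}0.png"),cv2.COLOR_BGR2RGB)
s,t=orange(ld("scene")),orange(ld("top")); print(s,t)
print("orange",tri(s[0],t[0]).round(4))
S=lambda u,v:(260+u/5-.4,150+v/5-.4); T=lambda u,v:(250+u/5.714-.4,150+v/5.714-.4)
print("knobtop",tri(S(381,143),T(369,200)).round(4))
# corners: far-right(+x,-y), near-right, near-left, far-left
C={"+x-y":((232,520),(552,38)),"-x-y":((130,125),(570,528)),"-x+y":((580,45),(57,548)),"+x+y":((745,408),(50,47))}
X={k:tri(S(*a),T(*b)) for k,(a,b) in C.items()}
for k,v in X.items(): print(k,v.round(4))
lc={"near-y":((268,60),(312,402)),"far-y":((322,240),(436,158))}
for k,(a,b) in {"lid -x+y":((388,40),(310,402)),"lid -x-y":((268,60),(440,400)),"lid +x-y":((325,238),(436,158)),"lid +x+y":((452,208),(304,160))}.items(): print(k,tri(S(*a),T(*b)).round(4))
E
```

```text
(array([275.48958333, 220.28125   ]), 96.0) (array([364.1       , 194.98571429]), 70.0)
orange [ 0.5709 -0.1189  0.0525]
knobtop [0.5807 0.0416 0.2015]
+x-y [ 0.695  -0.0581  0.0613]
-x-y [ 0.4204 -0.0702  0.0644]
-x+y [0.4053 0.2108 0.0617]
+x+y [0.6834 0.2219 0.0657]
lid -x+y [0.4809 0.0696 0.1688]
lid -x-y [0.483  0.0034 0.1685]
lid +x-y [0.608  0.0078 0.1679]
lid +x+y [0.6048 0.0747 0.1721]
```

```bash
cat >> vis.py <<'E'
yaw=.044; V0=np.array([.5527,.0386,0.])
R=np.array([[np.cos(yaw),-np.sin(yaw),0],[np.sin(yaw),np.cos(yaw),0],[0,0,1]])
W=lambda x,y,z: V0+R@np.array([x,y,z])
L=lambda X: R.T@(np.asarray(X)-V0)
def qdown(phi): return np.array([0,np.cos(phi/2),np.sin(phi/2),0])
E
python3 - <<'E'
from vis import *
T=lambda p:((p-[250,150]+.4)*5.714).round(0); S=lambda p:((p-[260,150]+.4)*5).round(0)
for n,X in {"screw top y-90":(0,-.09,.097),"jaw+x ":(.05,.034,.133),"jaw-x":(-.05,.034,.133),"grip":(.011,-.158,.0525),"axis":(0,-.13,.089)}.items():
    print(n,T(proj("top",W(*X))),S(proj("scene",W(*X))))
print("knob L",L([.5807,.0416,.2015]).round(4))
for a in (0,.4,.8):
    pass
q=qdown(np.pi/2+yaw)
for X in [(.011,-.17,.033),(.011,-.17,.2),(-.038,-.17,.07),(.038,-.17,.07),(0,-.17,.108)]:
    print(X,bot.solve_ik(W(*X),q))
E
```

```text
screw top y-90 [541. 274.] [197. 264.]
jaw+x  [309. 179.] [449. 251.]
jaw-x [313. 368.] [397. 112.]
grip [656. 260.] [ 82. 353.]
axis [613. 274.] [124. 287.]
knob L [0.0281 0.0018 0.2015]
(0.011, -0.17, 0.033) [-0.350985    0.58913739 -0.33446539  0.64719354  0.          1.17581133]
(0.011, -0.17, 0.2) [-0.350985    0.41380556 -0.14473207  1.01225869  0.          1.17581133]
(-0.038, -0.17, 0.07) [-0.38622796  0.4696578  -0.43382689  0.66731164  0.          1.14056837]
(0.038, -0.17, 0.07) [-0.33386643  0.58235429 -0.22833605  0.76010598  0.          1.19292989]
(0, -0.17, 0.108) [-0.35839933  0.48044311 -0.29539246  0.79496075  0.          1.16839699]
```

The vise model matches the pictures, and the case sits about 10 mm towards -x. Next I'll grasp the crank handle.

```bash
python3 - <<'E'
from vis import *
q=qdown(np.pi/2+yaw)
bot.move_pose(W(.011,-.169,.2),q)
print(bot.read_clock(), bot.read_ft_force())
bot.set_gripper(.6,30)
print(bot.move_linear(W(.011,-.169,.034),speed=.15,until_force=10))
print(bot.set_gripper(0,35), bot.read_gripper_width(), bot.read_finger_force(), bot.read_ft_force(), L(bot.read_position()), bot.read_clock())
im=bot.camera("scene"); cv2.imwrite("pics/g1.png",cv2.cvtColor(cv2.resize(im[110:270,240:440],(800,640))[:600],cv2.COLOR_RGB2BGR))
E
```

```text
3.0833 [-0.45782923  0.45521222  0.48035351]
False
False 0.17655309842691622 34.04256820678711 [-1.70038447  0.19851414  4.57760334] [ 0.01112486 -0.1691409   0.03458525] 5.1833
```

View pics/g1.png

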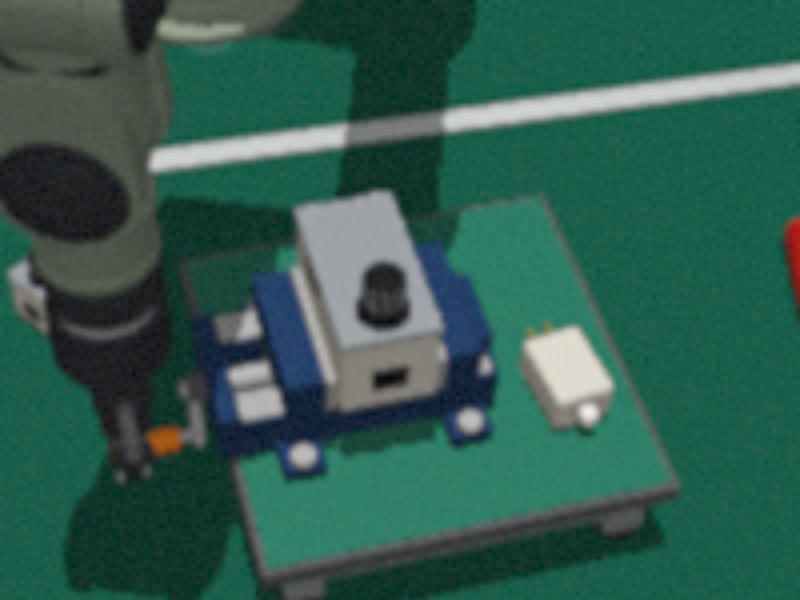

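The gripper holds the crank handle (pads at about (130,440) in the crop). Now I'll crank, monitoring the force.

```bash
cat > crank.py <<'E'
from vis import *
import sys
bot.set_gripper(0,50)
th=float(sys.argv[1]); end=float(sys.argv[2]); y=-.169; zo=-.018; c=np.array([float(sys.argv[3]),.089+float(sys.argv[4])])
while th<end-1e-6:
    th=min(th+.35,end)
    hit=bot.move_linear(W(c[0]+.038*np.sin(th),y,c[1]+.038*np.cos(th)+zo),speed=.09,until_force=35)
    f=R.T@bot.read_ft_force(); rad=f[0]*np.sin(th)+f[2]*np.cos(th); tan=f[0]*np.cos(th)-f[2]*np.sin(th)
    print(f"{th:.2f} rad {rad:.1f} tan {tan:.1f} fy {f[1]:.1f} c {c.round(4)}",hit)
    if hit or abs(tan)>25 or abs(rad)>30: break
    c=c+np.clip(rad*4e-5,-5e-4,5e-4)*np.array([np.sin(th),np.cos(th)])
p=L(bot.read_position()); print(th,c.tolist(),p,bot.read_gripper_width(),bot.read_clock())
E
python3 crank.py 2.85 6.0 0 0
```

```text
3.20 rad -0.6 tan 1.8 fy -1.3 c [0.    0.089] False
3.55 rad 0.7 tan 2.3 fy -2.7 c [0.    0.089] False
3.90 rad 3.8 tan 2.3 fy -5.0 c [-0.     0.089] False
4.25 rad 2.6 tan 2.2 fy -4.2 c [-0.0001  0.0889] False
4.60 rad 4.1 tan 1.8 fy -4.2 c [-0.0002  0.0888] False
4.95 rad 4.3 tan 2.2 fy -4.7 c [-0.0004  0.0888] False
5.30 rad 5.5 tan 1.9 fy -4.0 c [-0.0005  0.0889] False
5.65 rad 5.1 tan 2.3 fy -3.2 c [-0.0007  0.089 ] False
6.00 rad 2.0 tan -0.2 fy -4.4 c [-0.0008  0.0891] False
5.999999999999998 [-0.0008627950006653174, 0.08922307196667517] [-0.01107283 -0.16927619  0.10755286] 0.16813465416404225 8.15
```

```bash
python3 crank.py 6.0 11.5 -.00086 .0002
```

```text
6.35 rad 1.5 tan -0.3 fy -5.3 c [-0.0009  0.0892] False
6.70 rad -1.9 tan 2.8 fy -5.4 c [-0.0009  0.0893] False
7.05 rad 0.5 tan 3.4 fy -4.0 c [-0.0009  0.0892] False
7.40 rad 0.4 tan 4.2 fy -5.6 c [-0.0009  0.0892] False
7.75 rad 1.1 tan 3.6 fy -4.1 c [-0.0009  0.0892] False
8.10 rad 1.7 tan 4.3 fy -6.1 c [-0.0008  0.0892] False
8.45 rad 1.2 tan 4.7 fy -5.6 c [-0.0007  0.0892] False
8.80 rad -0.2 tan 2.4 fy -5.7 c [-0.0007  0.0892] False
9.15 rad -1.2 tan 1.8 fy -5.6 c [-0.0007  0.0892] False
9.50 rad -0.5 tan 1.2 fy -4.6 c [-0.0007  0.0892] False
9.85 rad -0.2 tan 0.7 fy -5.8 c [-0.0007  0.0892] False
10.20 rad 1.5 tan -2.5 fy -6.1 c [-0.0007  0.0893] False
10.55 rad 0.7 tan -5.8 fy -6.0 c [-0.0008  0.0892] False
10.90 rad -1.7 tan -7.7 fy -6.5 c [-0.0008  0.0892] False
11.25 rad -3.4 tan -9.1 fy -7.3 c [-0.0007  0.0892] False
11.50 rad -5.2 tan -8.4 fy -7.3 c [-0.0006  0.0892] False
11.5 [-0.00040776558085049925, 0.08907103022529018] [-0.03575307 -0.16917589  0.08723891] 0.16748800155870847 13.125
```

```bash
sed -i 's/th+.35/th+.05/' crank.py; python3 crank.py 11.5 12.0 -.0005 .0002
python3 - <<'E'
from vis import *
bot.camera("scene");
E
```

```text
11.55 rad -6.9 tan -12.8 fy -8.2 c [-0.0005  0.0892] False
11.60 rad -8.0 tan -13.9 fy -7.4 c [-0.0003  0.0891] False
11.65 rad -10.7 tan -17.8 fy -8.8 c [-0.      0.0889] False
11.70 rad -12.1 tan -20.9 fy -10.9 c [0.0003 0.0886] False
11.75 rad -13.1 tan -23.7 fy -11.8 c [0.0007 0.0883] False
11.80 rad -15.3 tan -26.7 fy -12.1 c [0.0011 0.088 ] False
11.800000000000004 [0.0010696603346417941, 0.08795733160828596] [-0.03483546 -0.16894695  0.0901017 ] 0.16791923189893654 14.8417
```

The end stop has been reached. I'll release the handle, retreat and look again.

```bash
python3 - <<'E'
from vis import *
bot.set_gripper(.6)
p=L(bot.read_position())
bot.move_linear(W(p[0],p[1],.3),speed=.25)
a=bot.camera("scene"); b=bot.camera("top")
for n,i in(("s2",a),("t2",b)): cv2.imwrite(f"pics/{n}.png",cv2.cvtColor(i,cv2.COLOR_RGB2BGR))
A=cv2.resize(a[150:250,265:395],(520,400),interpolation=cv2.INTER_CUBIC); B=cv2.resize(b[150:250,250:320],(280,400),interpolation=cv2.INTER_CUBIC)
B=cv2.resize(b[150:250,255:325],(280,400),interpolation=cv2.INTER_CUBIC)
cv2.imwrite("pics/c3.png",cv2.cvtColor(np.hstack([A,B]),cv2.COLOR_RGB2BGR))
print(bot.read_clock())
for c,i in(("scene",a),("top",b)):
    print(c,orange(i))
try:
    print(L(tri(orange(a)[0],orange(b)[0])))
except Exception as e: print(e)
E
```

```text
16.3917
scene (array([274.65555556, 214.64444444]), 90.0)
top (array([364.39622642, 201.41509434]), 53.0)
[-0.00930581 -0.15772977  0.05119863]
```

View pics/c3.png

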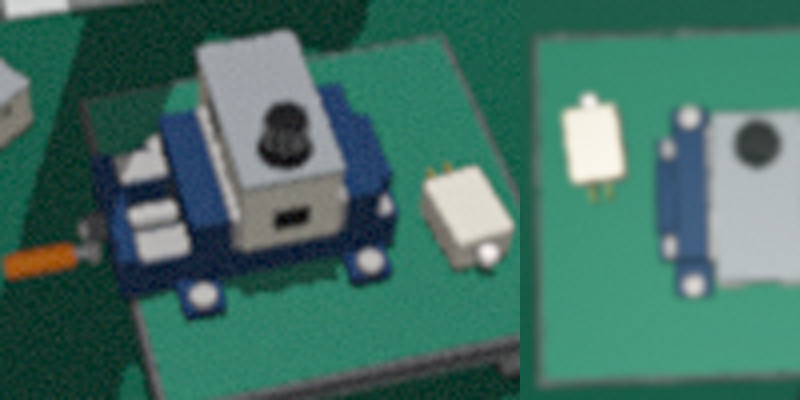

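The handle now hangs near the bottom again, at about 9.66 rad, so it was dragged back or sprang back on release. I'll re-grip, re-tighten, unload the tool before opening, and watch the handle during release.

```bash
python3 - <<'E'
from vis import *
q=qdown(np.pi/2+yaw)
bot.move_linear(W(-.0095,-.169,.25),speed=.25)
print(bot.move_linear(W(-.0095,-.169,.034),speed=.2,until_force=10))
bot.set_gripper(0,50)
print(bot.read_gripper_width(), L(bot.read_position()),bot.read_ft_force())
E
sed -i 's/th+.05/th+.2/' crank.py; python3 crank.py 9.66 11.5 -.0005 .0002
```

```text
False
0.16575239767402736 [-0.00900905 -0.169173    0.03464297] [-0.47515895  0.28482425  3.18368329]
9.86 rad -3.0 tan -0.9 fy -0.5 c [-0.0005  0.0892] False
10.06 rad -1.6 tan -1.6 fy -1.5 c [-0.0004  0.0893] False
10.26 rad -1.2 tan -3.1 fy -2.1 c [-0.0004  0.0894] False
10.46 rad 0.2 tan -4.2 fy -3.5 c [-0.0004  0.0894] False
10.66 rad -0.5 tan -5.0 fy -3.7 c [-0.0004  0.0894] False
10.86 rad -2.3 tan -7.6 fy -4.6 c [-0.0004  0.0894] False
11.06 rad -2.1 tan -7.4 fy -4.8 c [-0.0003  0.0894] False
11.26 rad -4.3 tan -8.8 fy -5.7 c [-0.0002  0.0894] False
11.46 rad -4.3 tan -10.1 fy -6.6 c [-0.      0.0894] False
11.50 rad -6.3 tan -12.7 fy -6.1 c [0.0001 0.0893] False
11.5 [0.0003511044788780668, 0.08915804368634449] [-0.03629016 -0.16911461  0.08719794] 0.1700753302512376 21.125
```

```bash
sed -i 's/th+.2,/th+.06,/' crank.py; python3 crank.py 11.5 11.74 .0003 .0002
python3 - <<'E'
from vis import *
c=np.array([.0005,.0886])
for th in (11.6,11.5,11.42,11.36):
    bot.move_linear(W(c[0]+.038*np.sin(th),-.169,c[1]+.038*np.cos(th)-.018),speed=.08)
    f=R.T@bot.read_ft_force(); p=L(bot.read_position())
    tan=f[0]*np.cos(th)-f[2]*np.sin(th)
    print(th,f.round(1),"tan",tan.round(1),"thact",(4*np.pi+np.arctan2(p[0]-.0003,p[2]+.018-.089)).round(3))
    if tan>-4: break
for o in (.22,.27):
    bot.set_gripper(o); a=bot.camera("scene"); print(o,orange(a),L(bot.read_position()),bot.read_ft_force().round(1))
print(bot.read_clock()); cv2.imwrite("pics/g4.png",cv2.cvtColor(cv2.resize(a[130:270,220:400],(720,560)),cv2.COLOR_RGB2BGR))
E
```

```text
11.56 rad -6.8 tan -13.8 fy -7.0 c [0.0003 0.0892] False
11.62 rad -6.7 tan -13.4 fy -7.0 c [0.0005 0.0891] False
11.68 rad -9.8 tan -19.0 fy -8.6 c [0.0007 0.0889] False
11.74 rad -13.1 tan -23.0 fy -9.0 c [0.0011 0.0886] False
11.74 [0.0014211714837951848, 0.08830942921529224] [-0.03490651 -0.1689483   0.0908566 ] 0.16326335756414276 22.3417
11.6 [ -2.   -7.3 -17.3] tan -15.4 thact 11.45
11.5 [ -1.3  -6.7 -15.5] tan -14.2 thact 11.384
11.42 [ -0.8  -6.2 -13.4] tan -12.6 thact 11.323
11.36 [  0.3  -5.5 -12.6] tan -11.6 thact 11.276
0.22 (array([274.5       , 214.77777778]), 90.0) [-0.03506718 -0.16833729  0.08435763] [ 0.  -0.3  0.9]
0.27 (array([274.36263736, 214.81318681]), 91.0) [-0.03483085 -0.16886101  0.08441058] [ 0.   0.2 -0.2]
23.8917
```

View pics/g4.png

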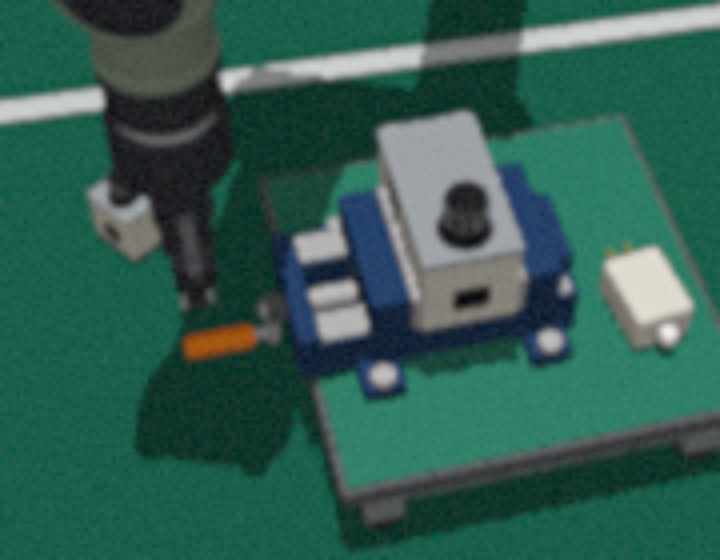

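On release the handle springs from about 11.4 to 9.66 rad, shown low at (220,342) in the crop. I'll re-grip and measure how hard the crank pushes back in each direction.

```bash
cat > ex.py <<'E'
from vis import *
def go(th,sp=.1,dr=0):
    bot.move_linear(W(.0+(.038+dr)*np.sin(th),-.169,.089+(.038+dr)*np.cos(th)-.018),speed=sp)
def rep(th):
    f=R.T@bot.read_ft_force(); p=L(bot.read_position()); m=R.T@bot.read_moment()
    print(f"{th:.2f}",f.round(1),"tan",round(f[0]*np.cos(th)-f[2]*np.sin(th),1),"m",m.round(2),"p",(p*1000).round(1),"act",round(4*np.pi+np.arctan2(p[0],p[2]+.018-.089),3))
E
python3 - <<'E'
from ex import *
o=L(bot.read_position())
bot.set_gripper(.6)
bot.move_linear(W(o[0],-.169,.16),speed=.25); bot.move_linear(W(-.0092,-.169,.16),speed=.25)
bot.move_linear(W(-.0092,-.169,.034),speed=.2,until_force=10)
bot.set_gripper(0,40); rep(9.66)
for th in (9.9,10.2,10.5,10.5,10.35,10.2,10.1): go(th); bot.wait(.1); rep(th)
print(bot.read_clock())
E
```

```text
9.66 [ 0.4 -0.4  4.3] tan 0.6 m [0.02 0.03 0.03] p [  -8.4 -169.3   35. ] act 9.654
9.90 [ 1.7 -0.5  3. ] tan -0.1 m [-0.18 -0.27  0.07] p [ -16.7 -169.4   37.7] act 9.889
10.20 [ 2.5 -2.3  0.6] tan -1.4 m [-0.48 -0.55  0.01] p [ -26.2 -169.4   43.9] act 10.192
10.50 [ 2.9 -3.2 -3.5] tan -4.5 m [-0.83 -0.6  -0.01] p [ -33.4 -169.4   52.6] act 10.493
10.50 [ 2.8 -4.4 -3. ] tan -3.9 m [-0.93 -0.56  0.02] p [ -33.4 -169.4   52.6] act 10.493
10.35 [ 3.9 -4.  -4.1] tan -5.6 m [-0.87 -0.85 -0.05] p [ -29.6 -169.4   47.6] act 10.327
10.20 [ 4.6 -4.8 -3.7] tan -5.9 m [-0.92 -0.97 -0.  ] p [ -25.3 -169.4   43.4] act 10.166
10.10 [ 4.7 -3.9 -2.4] tan -5.1 m [-0.83 -0.85  0.01] p [ -22.4 -169.3   41.1] act 10.067
28.65
```

```bash
cat >> ex.py <<'E'
def theta():
    o=orange(bot.camera("scene"))[0]; t=np.arange(0,6.28,.01)
    e=[np.linalg.norm(proj("scene",W(.038*np.sin(a),-.158,.089+.038*np.cos(a)))-o) for a in t]
    i=int(np.argmin(e)); return round(t[i]+2*np.pi,2),round(e[i],2)
E
python3 - <<'E'
from ex import *
print(theta())
go(10.3); bot.wait(.1); rep(10.3); print(theta())
for o in (.2,.25): bot.set_gripper(o); print(o,theta())
rep(10.3)
bot.wait(.2); print(theta(),bot.read_clock())
E
```

```text
(np.float64(7.0), np.float64(3.57))
10.30 [ 3.  -4.4 -1.9] tan -3.3 m [-0.88 -0.55 -0.06] p [ -28.6 -169.4   46.2] act 10.28
(np.float64(6.81), np.float64(3.68))
0.2 (np.float64(6.82), np.float64(4.04))
0.25 (np.float64(6.88), np.float64(4.01))
10.30 [ 2.5 -2.2 -0.6] tan -2.1 m [-0.35 -0.79 -0.01] p [ -29.1 -168.7   46.6] act 10.298
(np.float64(6.88), np.float64(4.01)) 29.8917
```

```bash
sed -i 's/-.158,.089/Y,.089/; s/def theta():/def theta(Y=-.146):/' ex.py; python3 - <<'E'
from ex import *
print(theta(),theta(-.158))
for o in (.32,.45): bot.set_gripper(o); print(o,theta(),theta(-.158))
rep(10.3); print(bot.read_clock())
E
```

```text
(np.float64(10.14), np.float64(0.63)) (np.float64(6.88), np.float64(4.01))
0.32 (np.float64(10.06), np.float64(0.54)) (np.float64(6.94), np.float64(3.82))
0.45 (np.float64(9.89), np.float64(0.35)) (np.float64(7.1), np.float64(3.7))
10.30 [ 0.1 -0.9 -0.5] tan -0.4 m [ 0.04 -0.02  0.03] p [ -29.6 -168.7   46.4] act 10.303
30.6917
```

```bash
cat >> ex.py <<'E'
def see():
    bot.wait(.15); a=orange(bot.camera("scene"))[0]; b=orange(bot.camera("top"))[0]; h=L(tri(a,b)); return h.round(4),round(2*np.pi+np.arctan2(h[0],h[2]-.089)%(2*np.pi),3),a.round(2)
E
python3 - <<'E'
from ex import *
bot.set_gripper(.6); print(theta())
p=L(bot.read_position())
bot.move_linear(W(p[0],p[1],.16),speed=.25); print(see(),bot.read_clock())
E
```

```text
(np.float64(9.85), np.float64(0.18))
(array([-0.0165, -0.1528,  0.0519]), np.float64(9.843), array([273.8 , 212.12])) 31.875
```

With a slow release the handle stays at about 9.85 rad, so sudden releases overshoot. I'll push it tighter inside a loose cage of the fingers, back off slowly, and see what it holds.

```bash
python3 - <<'E'
from ex import *
bot.move_linear(W(-.0175,-.169,.16),speed=.25)
bot.move_linear(W(-.0175,-.169,.034),speed=.2,until_force=10)
bot.set_gripper(.22); rep(9.85)
for th in (10.1,10.35,10.6): go(th,.08); rep(th)
print(theta())
for th in (10.52,10.44,10.36,10.28,10.2): go(th,.04); rep(th); print(theta())
print(bot.read_clock())
E
```

```text
9.85 [ 0.8 -0.2  0.4] tan -0.5 m [-0.01  0.06  0.04] p [ -17.2 -169.1   34.5] act 9.865
10.10 [ 4.3  1.6 -0.2] tan -3.5 m [ 0.24 -0.84 -0.03] p [ -22.2 -169.1   42.2] act 10.083
10.35 [7.  1.  0.3] tan -4.0 m [ 0.36 -1.39  0.01] p [ -27.8 -169.1   49.1] act 10.328
10.60 [8.8 2.  0.1] tan -3.3 m [ 0.44 -1.84  0.02] p [ -31.3 -169.1   57.7] act 10.594
(np.float64(10.25), np.float64(0.21))
10.52 [ 8.3  0.4 -1.1] tan -4.8 m [ 0.32 -1.57 -0.01] p [ -30.9 -169.1   54.2] act 10.498
(np.float64(10.24), np.float64(0.29))
10.44 [5.8 1.5 0.1] tan -3.0 m [ 0.28 -1.29  0.01] p [ -30.1 -169.1   51.3] act 10.416
(np.float64(10.21), np.float64(0.27))
10.36 [ 6.   1.6 -0.8] tan -4.2 m [ 0.17 -1.19 -0.01] p [ -29.1 -169.1   48.5] act 10.337
(np.float64(10.18), np.float64(0.56))
10.28 [ 4.7  1.6 -0.7] tan -3.6 m [ 0.16 -1.05 -0.01] p [ -27.9 -169.1   45.9] act 10.263
(np.float64(10.13), np.float64(0.32))
10.20 [ 4.2 -0.4 -0.4] tan -3.3 m [ 0.02 -0.87 -0.02] p [ -26.5 -169.1   43.5] act 10.193
(np.float64(10.08), np.float64(0.41))
35.6667
```

The push-back force goes to zero near 9.85 rad, where the drag balances it. I'll release gently there, check IK for the lid swing, and go to the knob.

```bash
cat >> ex.py <<'E'
from scipy.spatial.transform import Rotation as Ro
H=np.array([-.0705,.0018,.165])
def lidpose(p0,q0,a):
    r=Ro.from_rotvec([0,-a,0]); rw=Ro.from_matrix(R)*r*Ro.from_matrix(R.T)
    p=H+r.apply(np.asarray(p0)-H); q=(rw*Ro.from_quat(np.roll(q0,-1))).as_quat()
    return W(*p),np.roll(q,1)
E
python3 - <<'E'
from ex import *
for th in (10.1,10.0,9.93,9.87): go(th,.05)
rep(9.87); bot.set_gripper(.3); bot.set_gripper(.6)
p=L(bot.read_position()); bot.move_linear(W(p[0],p[1],.16),speed=.25); print(see())
K=(.0280,.0018,.192-.0155)
for phi in (np.pi/2+yaw,np.pi+yaw):
    for a in (0,.4,.78): print(phi,a,bot.solve_ik(*lidpose(K,qdown(phi),a)))
bot.move_linear(W(p[0],p[1],.3),speed=.3)
bot.move_pose(W(.028,.0018,.26),qdown(np.pi/2+yaw))
print(bot.move_linear(W(*K),speed=.15,until_force=8), bot.read_clock())
bot.set_gripper(0,40); print(bot.read_gripper_width(),L(bot.read_position()),bot.read_ft_force())
im=bot.camera("scene"); cv2.imwrite("pics/k1.png",cv2.cvtColor(cv2.resize(im[110:250,250:430],(720,560)),cv2.COLOR_RGB2BGR)); print(bot.read_clock())
E
```

```text
9.87 [ 0.  -0.1  0.4] tan 0.2 m [ 0.01 -0.06 -0.04] p [ -16.5 -168.9   36.6] act 9.872
(array([-0.0164, -0.153 ,  0.0521]), np.float64(9.843), array([273.84, 212.11]))
1.6147963267948966 0 [-0.05520181  0.42526127 -0.19029359  0.95524147  0.          1.47159451]
1.6147963267948966 0.4 [-0.08413556  0.10796511 -0.61597902  0.44979634  0.04978246  1.45267789]
1.6147963267948966 0.78 [-0.13108362 -0.11459404 -1.02194311 -0.10885109  0.12281308  1.4456961 ]
3.185592653589793 0 [-0.05520181  0.42526127 -0.19029359  0.95524147  0.         -0.09920181]
3.185592653589793 0.4 [-0.08413556  0.10796511 -0.61597902  0.44979634  0.04978246 -0.11811844]
3.185592653589793 0.78 [-0.13108362 -0.11459404 -1.02194311 -0.10885109  0.12281308 -0.12510022]
False 40.2417
0.31178639225782956 [0.02878876 0.0015097  0.17795573] [-0.18349634 -1.79080388  6.81658733]
40.625
```

View pics/k1.png

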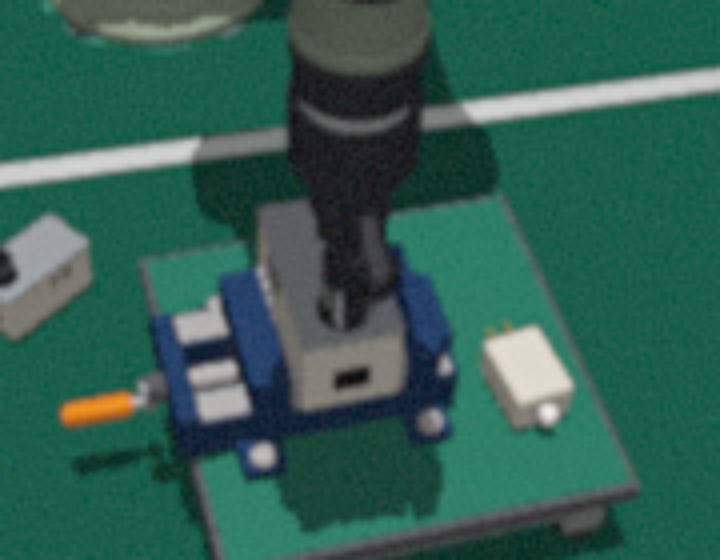

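The knob is held at crop (345,300). Now I'll pull up to feel the fastener.

```bash
python3 - <<'E'
from ex import *
q=bot.read_tool_rot(); p0=L(bot.read_position()); f0=bot.read_ft_force()
np.save("g.npy",np.r_[p0,q])
for a in (.02,.04,.06,.08):
    pw,qq=lidpose(p0,q,a)
    hit=bot.move_linear(pw,speed=.03,rotation=qq,until_force=10)
    f=bot.read_ft_force()-f0; print(a,hit,f.round(1),(L(bot.read_position())-p0).round(4))
    if hit or f[2]<-14: break
print(bot.read_clock())
E
```

```text
0.02 False [ 1.3  0.7 -7.4] [-0.0003 -0.      0.0022]
0.04 False [ 1.   0.8 -7.2] [-0.0006 -0.      0.004 ]
0.06 False [ 1.8  1.2 -7.5] [-0.001  -0.      0.0059]
0.08 False [ 1.6 -0.8 -7.2] [-0.0014 -0.      0.0079]
41.6417
```

The lid lifts 8 mm with only about 1 N, well past the 2.5 mm play, so the fastener is free and needs no turn. Next I'll swing the lid open.

```bash
python3 - <<'E'
from ex import *
g=np.load("g.npy"); p0,q=g[:3],g[3:]
bot.set_gripper(0,50)
for a in (.2,.32,.44,.56,.68,.78):
    pw,qq=lidpose(p0,q,a)
    hit=bot.move_linear(pw,speed=.07,rotation=qq,until_force=20)
    print(a,hit,bot.read_ft_force().round(1),bot.read_gripper_width().round(3))
    if hit: break
print(bot.read_clock(),see())
im=bot.camera("scene"); cv2.imwrite("pics/k2.png",cv2.cvtColor(cv2.resize(im[70:270,180:460],(784,560)),cv2.COLOR_RGB2BGR)); print(bot.read_clock())
E
```

```text
Traceback (most recent call last):
AttributeError: 'float' object has no attribute 'round'
```

```bash
python3 - <<'E'
from ex import *
g=np.load("g.npy"); p0,q=g[:3],g[3:]
for a in (.32,.44,.56,.68,.78):
    pw,qq=lidpose(p0,q,a)
    hit=bot.move_linear(pw,speed=.07,rotation=qq,until_force=20)
    print(a,hit,bot.read_ft_force().round(1),round(bot.read_gripper_width(),3))
    if hit: break
im=bot.camera("scene"); cv2.imwrite("pics/k2.png",cv2.cvtColor(cv2.resize(im[70:270,180:460],(784,560)),cv2.COLOR_RGB2BGR))
print(orange(im)[0],bot.read_clock())
E
```

```text
0.32 False [ 0.7 -0.2 -2.8] 0.311
0.44 False [ 1.2 -1.1 -2.9] 0.309
0.56 False [ 0.6 -1.8 -2.6] 0.309
0.68 False [ 0.6 -1.5 -3. ] 0.31
0.78 False [ 1.3 -2.8 -3.4] 0.308
[273.88764045 211.94382022] 43.825
```

View pics/k2.png

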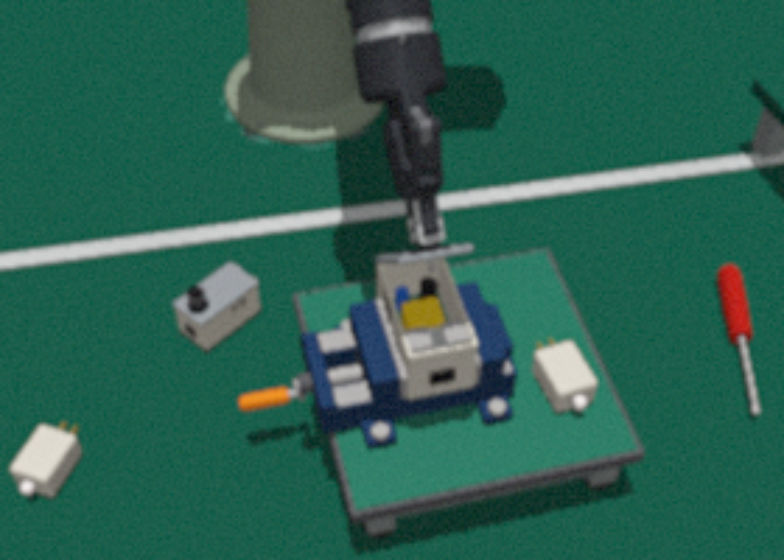

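The picture shows the lid held up about 45° at (425,245), the case upright in the vise, and the adapters and screwdriver where they were. The crank hasn't moved, so I'm handing in.

```bash
python3 - <<'E'
from cell import bot
print(bot.close_job(), bot.read_clock())
E
```

```text
the job is handed in; nothing more can be done
the job is handed in; nothing more can be done
```

I handed the job in at about 44 s with the lid held open about 45° and the fastener found free (no turn needed), but the crank did not stay fully tight: I drove it to its 11.5 rad stop twice, and each time it sprang back on release, so it rests at about 9.85 rad, just past jaw contact; the case stayed seated and the adapters and screwdriver look unmoved.

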